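Take the test gauge off the bench air manifold

ROBOT

A 7-joint arm with a two-finger parallel gripper is mounted at the origin on the work surface. World frame = base frame: x ahead of the robot, y to its left, z up, the work surface at z = 0. Lengths are in m, angles in rad, forces in N, time in s.
With the tool pointing down it reaches from about 0.425 to 0.925 m from the base axis. Payload 6.8 kg.
Tool frame: the origin (TCP) lies at the very end of the fingers, on their centre line; the grasp point (between the pads) lies 19 mm behind it (bot.grasp_offset is the distance from the TCP to the grasp point, in m); z points along the fingers, y is the direction in which the jaws open and shut (so a half turn about z gives the same grasp; the last joint's range is limited). The gripper opens to 85 mm and grips with 20 to 120 N. Pads are 22 mm wide; open, the fingers measure 114 mm over their backs; the gripper's body (76 mm by 85 mm) begins 54 mm behind the grasp point. The pads swing forward as they close: fully open they stand 13 mm farther back than shut.
Start: joints at [-1.304, 0.477, 0.022, 1.555, -0.011, 1.109, -0.083], TCP at [0.247, 0.628, 0.231] pointing down, gripper open.
Joint ranges: [-2.96, 2.96], [-0.34, 2.1], [-1.41, 1.46], [0.24, 2.44], [-1.37, 4.51], [0.17, 1.92], [-2.96, 2.96]. Speed limits (rad/s): [2.39, 2.39, 3.14, 3.14, 3.14, 3.14, 3.14].

INTERFACE

Orientations are given as a unit quaternion [w, x, y, z].
In Python, from station import monitor, cams, bot, finder gives the robot as it stands.
- The arm moves only by the tool jog_arm, never from a script. Its argument "plan" is a list of rows, each an object of numbers: "x", "y", "z": the shift along the tool's x, y, z as a fraction of full scale; "wx", "wy", "wz": the turn, a rotation vector about the tool's x, y, z as a fraction of full scale. A call has 1 to 12 rows; each row is the pose to reach, as a shift and turn from the pose measured when the call began, along the tool's axes at that moment, turning the shorter way round; what a row does not reach only later rows make up. Full scale, the value 1, is 20 cm for a shift and 180 degrees for a turn. A row lasts 1/12 s, in which the tool goes at most 41.7 mm and 7.16 degrees, less where a joint would pass 70% of its speed; a pose out of reach is approached as far as the arm can. A call with a number of a shift or a turn outside -1 to 1 is refused whole. A call with a gripper value outside its range is refused whole. "hand" is the opening, from -1 (shut) to 1 (fully open), set as the call begins (left out, the last holds). The fingers move at their own pace and stop on an object; "grip_force" is the grip in N (left out, the last holds). Time passes only in rows, so rows that repeat a pose let the fingers close. It gives the time, the measured TCP pose, the force and the opening at its end, in the units of the state.
- monitor.get_obs(): the state, without advancing time (a new reading comes with each control period).
- cams.read_camera(name): name is "scene" or "top" or "wrist"; returns the picture (384x512x3 uint8, red, green, blue); there is no depth.
- cams.get_calibration(name): a dict with "fx", "fy", "cx", "cy" (pixels), "extrinsics" (4x4, takes a point from world to camera coordinates). Camera axes: x right, y down, z forward; pixel columns grow to the right and rows downward; lengths in m; the calibration is good to about 2 mm. The wrist camera is an equidistant fisheye: a pixel r from the principal point sees the ray r / f radians off the axis. A picture is of the moment at which its call begins: read the wrist's pose just before it. get_calibration takes no time and is no camera call; for the wrist camera it gives the pose at the moment of the call.
- bot.hand_in(): hands the job in, once; it reports no verdict.
Trained networks look in the newest picture that a camera, given by its name, has taken for a name from the list of things; names that differ only in an ending like _2 or _b are one class to them, and where a whole thing is asked for, a point or a joint stands for the part that bears it (a point fixed in the world has none). Each returns a list of dicts, best first, with "confidence" (0 to 1); they miss things now and then, are a little off and sometimes report something else, mostly with a low value. They report only what shows in the picture. A call takes as long as a camera call.
- finder.find_in(camera, target): "bbox" ([left, top, width, height] in pixels, round what is visible of it).
- finder.place_of(camera, target): "location" ([column, row] in pixels: a listed point, or the origin of a listed thing).
The state is a dict: "t": time; "q": joint angles; "joint_vel": joint speeds; "joint_torque": joint torques, N m; "eef_pos": TCP position; "tool_rot": TCP orientation; "contact_force": force on the tool from outside, world axes, zero at the start; "torque": the same for the moment, N m; "gripper_width": opening from 0.0 (shut) to 1.0 (fully open).
Only numpy, scipy, OpenCV 4.12 (cv2) and the standard library are available. Lean on these libraries where they do the work, as an engineer would, in place of code of your own. Each camera call takes 0.05 s, during which the arm holds its last target. There are 200 camera calls.

TASK

Take the pressure gauge off the air manifold and lay it, dial up, wholly inside the empty black tray: lower it onto the tray's floor in the gripper, do not drop it. Never pull a coupler's sleeve with its air on: make sure that the valve behind the gauge's coupler is fully shut first, then pull the sleeve back until the gauge pops loose, let the sleeve snap fully forward again, and draw the gauge out. Leave the other two outlets, their valves and everything else on the bench as they are.

Things in the scene. Friction and masses are not known exactly. Their poses are not given: they have to be found in the camera images.
- gauge_case (a point): Plug-in pressure gauge, 0.13 kg; the point is the centre of its round steel case, 40 mm diameter, 22 mm high, lying flat, white dial up. +x runs along stem and plug, z up through the dial. The stem's axis is 3 mm above this point; along +x from here: case edge at 20 mm, 11 mm thick stem, 17 mm hex 52 to 60, 16 mm collar 60 to 64 mm (its face at the coupler's mouth).
- gauge_tip (a point): Tip of the gauge's 13 mm thick plug, 99 mm along +x from the case's centre, 35 mm deep in the coupler when locked. Once unlocked, the coupler's valve spring pushes the gauge about 12 mm out by itself; it then hangs in the bore, drooping slightly, by its last 22 mm and draws straight out along the coupler's -x, towards the robot.
- coupler_g: Fixed steel quick coupler holding the gauge. Origin: centre of its mouth, on the bore axis, 85 mm above the bench; +x runs back along the bore, away from the robot, to its valve and the air bar; z up. The three couplers stand 100 mm apart, side by side on a 45 mm square air bar whose axis is 132 mm behind the mouths; a black knob on the bar rises to 145 mm above the bench.
- sleeve_g (a joint): Spring sleeve of the gauge's coupler, m: 0 = fully forward, front face level with the mouth; grows going back along +x; stop at 0.008. 28 mm diameter, 35 mm long, with a 34 mm rim, 6 mm long, at its front, whose front face is free outside the gauge's collar. 6 N to start, 14 N at the stop. From 0.005 the gauge is unlocked; let go, it snaps forward by itself once the plug is 9 mm out.
- coupler_s: The same coupler, holding the silencer; axes as coupler_g.
- sleeve_s (a joint): Spring sleeve of the silencer's coupler, as sleeve_g.
- coupler_b: The same coupler, holding the blanking plug; axes as coupler_g.
- sleeve_b (a joint): Spring sleeve of the blanking plug's coupler, as sleeve_g.
- valve1: One of three like fixed brass ball valves, one behind each coupler; each shuts off only its own coupler, whose mouth is 82 mm in front of it. Origin: on the bore axis under the lever's pivot; axes as the couplers'. The lever's black grip runs 8 to 58 mm from the pivot, 11 mm wide, 30 to 38 mm above the bore axis, clear above the coupler.
- valve1_lever (a joint): Lever of valve1, rad: 0 = fully shut, lever square across the pipe, pointing along the valve's -y; 1.571 = fully open, lever in line with the pipe, pointing to the valve's -x, out over its coupler. Stiff (about 0.12 N m), stays where left.
- valve2: Another such valve, as valve1.
- valve2_lever (a joint): Lever of valve2, values as valve1_lever.
- valve3: Another such valve, as valve1.
- valve3_lever (a joint): Lever of valve3, values as valve1_lever.
- silencer_end (a point): Outer end of the copper-coloured silencer (19 mm diameter) plugged in another coupler; it stands 48 mm out of the mouth.
- blank_end (a point): Outer end of the brass blanking plug (24 mm diameter) in the third coupler; it stands 26 mm out of the mouth.
- tray: Shallow open black tray, 190 x 140 mm outside (x, y), 28 mm high, walls 4 mm, floor 4 mm thick, empty. Origin: centre of its underside; its long side is its x. Fixed.
- spray_can: Spray can, 58 mm diameter, 175 mm high, standing; origin under its centre. Loose.
- solvent: White solvent bottle, 68 mm diameter, 145 mm high, standing; origin under its centre. Loose.
- flux: Small amber bottle, 28 mm diameter, 85 mm high, standing between the robot and the outlets; origin under its centre. Loose.
- spool: Solder spool, 50 mm diameter, 34 mm high, standing below and between the outlets; origin under its centre. Loose.
- capacitor: Loose black capacitor, 25 mm diameter, 30 mm high, standing; origin under its centre.
- manifold: The air bar behind the valves: aluminium, 290 mm long, 45 mm square, on two feet. Origin on the bench under its middle; axes as the couplers'. Fixed.
- partscase: Grey divided component case, 180 x 120 mm, 30 mm high, full of parts, on the other side of the bench from the tray. Origin: centre of its underside. Fixed.

How it is judged:
On the way, in this order (a step that is already met when the one before it is completed fails the run):
1. with its valve shut, the sleeve of the gauge's coupler is pulled back while the gauge is in it (value of joint sleeve_g above 0.0045 m and (horizontal distance between valve1 and coupler_g above 0.105 m or value of joint valve1_lever below 0.15 rad) and (horizontal distance between valve2 and coupler_g above 0.105 m or value of joint valve2_lever below 0.15 rad) and (horizontal distance between valve3 and coupler_g above 0.105 m or value of joint valve3_lever below 0.15 rad) and x of gauge_tip in the frame of coupler_g above 0.015 m), for 0.05 s.
2. the gauge has popped loose and the sleeve has snapped fully forward (value of joint sleeve_g below 0.001 m and x of gauge_tip in the frame of coupler_g below 0.0275 m), for 0.1 s.
3. the gauge is set on the tray's floor while still held (contact force between gauge and tray above 0.2 N and contact force between the fingers and gauge above 0.5 N and x of gauge_case in the frame of tray between -0.088 and 0.088 m and y of gauge_case in the frame of tray between -0.063 and 0.063 m), for 0.05 s.
At the end, for the whole second after the job is handed in: The gauge lies released and at rest wholly inside the tray (case and plug tip within its walls, case on the floor to within 8 mm, dial up to within 0.2 rad), the sleeve of its coupler is fully forward (within 1 mm) and the valve behind it is shut (within 0.15 rad) (x of gauge_case in the frame of tray between -0.088 and 0.088 m and y of gauge_case in the frame of tray between -0.063 and 0.063 m and x of gauge_tip in the frame of tray between -0.095 and 0.095 m and y of gauge_tip in the frame of tray between -0.07 and 0.07 m and z of gauge_case in the frame of tray below 0.024 m and angle between gauge_case's own z axis and vertical below 0.2 rad and linear speed of gauge below 0.02 m/s and contact force between the fingers and gauge below 0.05 N and value of joint sleeve_g below 0.001 m and (horizontal distance between valve1 and coupler_g above 0.105 m or value of joint valve1_lever below 0.15 rad) and (horizontal distance between valve2 and coupler_g above 0.105 m or value of joint valve2_lever below 0.15 rad) and (horizontal distance between valve3 and coupler_g above 0.105 m or value of joint valve3_lever below 0.15 rad)); the robot touches nothing.
It fails at once if the gauge's sleeve is pulled while its valve is open (value of joint sleeve_g above 0.0025 m and not ((horizontal distance between valve1 and coupler_g above 0.105 m or value of joint valve1_lever below 0.15 rad) and (horizontal distance between valve2 and coupler_g above 0.105 m or value of joint valve2_lever below 0.15 rad) and (horizontal distance between valve3 and coupler_g above 0.105 m or value of joint valve3_lever below 0.15 rad))).
It fails at once if another outlet's sleeve is pulled back or its valve lever moved (value of joint any of sleeve_s, sleeve_b above 0.003 m or ((horizontal distance between valve1 and coupler_g above 0.105 m and value of joint valve1_lever below 1 rad) or (horizontal distance between valve2 and coupler_g above 0.105 m and value of joint valve2_lever above 0.25 rad) or (horizontal distance between valve3 and coupler_g above 0.105 m and value of joint valve3_lever below 1 rad))).
It fails at once if the silencer or the blanking plug is moved (distance of any of silencer_end, blank_end from where it was at the start of the episode above 0.008 m).
It fails at once if the gauge falls onto the bench outside the tray (height (world z) of gauge_case below 0.035 m and horizontal distance between gauge_case and tray above 0.125 m).
It fails at once if a bystander is moved more than 25 mm or knocked over (distance of any of spray_can, solvent, flux, spool, capacitor from where it was at the start of the episode above 0.025 m or angle between any of spray_can, solvent, flux, spool, capacitor's own z axis and vertical above 0.4 rad).
It also fails if it takes over 69 s, if anything falls off the work surface, if the arm or the gripper's body presses on something with over 40 N, if the wrist force passes 120 N, or if a joint passes its speed limit or range.

## Working session

There is one attempt and no reset: what is moved stays moved. The work goes in short steps, Python scripts to look and compute and a tool call to move; the robot and the scene stay as the last step left them, time stands still between calls to the robot, and variables do not carry over. Pictures are saved under pics/ and viewed, about 8 in all and at most 12, crops included, and the job is handed in when it is done.

Besides the shell and the picture viewer there is one more tool, called after "Request:" as a command line: name --argument value ..., lists and objects as JSON in quotes. jog_arm: Moves the arm, as the interface text tells. Shift numbers are shares of 20 cm and turn numbers shares of 180 degrees, none past 1 either way. Its arguments: {"type":"object","properties":{"plan":{"type":"array","items":{"type":"object","properties":{"x":{"type":"number","minimum":-1,"maximum":1},"y":{"type":"number","minimum":-1,"maximum":1},"z":{"type":"number","minimum":-1,"maximum":1},"wx":{"type":"number","minimum":-1,"maximum":1},"wy":{"type":"number","minimum":-1,"maximum":1},"wz":{"type":"number","minimum":-1,"maximum":1}}}},"hand":{"type":"number"},"grip_force":{"type":"number"}},"required":["plan"]}

```bash
ls; mkdir -p pics
cat > h.py <<'E'
import numpy as np, cv2
from station import monitor, cams, bot, finder
from scipy.spatial.transform import Rotation as R
def snap(cam,name=None):
    im=cams.read_camera(cam)
    if name: cv2.imwrite(f'pics/{name}.png',im[:,:,::-1])
    return im
def ray(cam,px,K=None):
    K=K or cams.get_calibration(cam); E=np.array(K['extrinsics'])
    u=(px[0]-K['cx'])/K['fx']; v=(px[1]-K['cy'])/K['fy']
    if cam=='wrist':
        r=np.hypot(u,v); s=np.sin(r)/r if r>1e-9 else 1; d=np.array([u*s,v*s,np.cos(r)])
    else: d=np.array([u,v,1.])
    d/=np.linalg.norm(d); Rm=E[:3,:3]
    return -Rm.T@E[:3,3], Rm.T@d
def atz(cam,px,z,K=None):
    o,d=ray(cam,px,K); return o+d*(z-o[2])/d[2]
def tri(rs):
    A=sum(np.eye(3)-np.outer(d,d) for o,d in rs); b=sum((np.eye(3)-np.outer(d,d))@o for o,d in rs)
    return np.linalg.solve(A,b)
def proj(cam,P,K=None):
    K=K or cams.get_calibration(cam); E=np.array(K['extrinsics']); p=E[:3,:3]@P+E[:3,3]
    if cam=='wrist':
        h=np.hypot(p[0],p[1]); t=np.arctan2(h,p[2]); return np.array([K['cx']+K['fx']*t*p[0]/h,K['cy']+K['fy']*t*p[1]/h])
    return np.array([K['cx']+K['fx']*p[0]/p[2],K['cy']+K['fy']*p[1]/p[2]])
def rot():
    q=monitor.get_obs()['tool_rot']; return R.from_quat([q[1],q[2],q[3],q[0]])
def togo(P,Rt=None):
    "row (fractions) from the present pose to TCP at P, orientation Rt"
    o=monitor.get_obs(); r=rot(); s=r.inv().apply(np.array(P)-o['eef_pos'])/0.2
    w=(r.inv()*Rt).as_rotvec()/np.pi if Rt is not None else np.zeros(3)
    return s.round(4),w.round(4)
E
cat > a.py <<'E'
from h import *
np.set_printoptions(precision=4,suppress=True)
a=snap('scene'); b=snap('top'); 
cv2.imwrite('pics/s.png',cv2.resize(a,None,fx=1.5,fy=1.5)[:,:,::-1]); cv2.imwrite('pics/t.png',cv2.resize(b,None,fx=1.5,fy=1.5)[:,:,::-1])
Z=dict(gauge_case=.082,gauge_tip=.085,coupler_g=.085,coupler_s=.085,coupler_b=.085,valve1=.085,silencer_end=.085,blank_end=.085,tray=0,spray_can=0,solvent=0,flux=0,spool=0,capacitor=0,manifold=0,partscase=0)
for n,z in Z.items():
    for c in ('scene','top'):
        for d in finder.place_of(c,n)[:4]:
            if d['confidence']>.2: print(n,c,round(d['confidence'],2),np.round(d['location']),atz(c,d['location'],z))
print(monitor.get_obs())
for c in('scene','top','wrist'):
    K=cams.get_calibration(c);print(c,K['fx'],np.linalg.inv(K['extrinsics']))
E
python3 a.py
```

```text
pics
gauge_case scene 0.79 [282. 175.] [0.528  0.1174 0.082 ]
gauge_case top 0.78 [194. 214.] [0.5215 0.1218 0.082 ]
gauge_case top 0.54 [242. 222.] [0.5045 0.0131 0.082 ]
gauge_tip scene 0.73 [239. 214.] [ 0.5447 -0.0842  0.085 ]
coupler_g scene 0.75 [274. 197.] [0.5704 0.017  0.085 ]
coupler_g scene 0.72 [300. 182.] [0.5861 0.1129 0.085 ]
coupler_g scene 0.58 [245. 192.] [ 0.4993 -0.0074  0.085 ]
coupler_g scene 0.52 [244. 214.] [ 0.5543 -0.0799  0.085 ]
coupler_g top 0.61 [284. 202.] [ 0.5512 -0.0826  0.085 ]
coupler_g top 0.58 [197. 188.] [0.581  0.1154 0.085 ]
coupler_g top 0.58 [242. 196.] [0.5654 0.013  0.085 ]
coupler_s scene 0.75 [274. 197.] [0.5704 0.017  0.085 ]
coupler_s scene 0.72 [300. 182.] [0.5861 0.1129 0.085 ]
coupler_s scene 0.58 [245. 192.] [ 0.4993 -0.0074  0.085 ]
coupler_s scene 0.52 [244. 214.] [ 0.5543 -0.0799  0.085 ]
coupler_s top 0.61 [284. 202.] [ 0.5512 -0.0826  0.085 ]
coupler_s top 0.58 [197. 188.] [0.581  0.1154 0.085 ]
coupler_s top 0.58 [242. 196.] [0.5654 0.013  0.085 ]
coupler_b scene 0.75 [274. 197.] [0.5704 0.017  0.085 ]
coupler_b scene 0.72 [3
[... 2521 characters left out ...]
.6282, 0.2313]), 'tool_rot': array([-0.    ,  0.1863,  0.9825,  0.    ]), 'contact_force': array([0.6945, 0.1925, 0.3042]), 'torque': array([-0.0259,  0.004 ,  0.034 ]), 'gripper_width': 1.0005485109850818}
scene 383.26145770542655 [[ 0.7968  0.3444 -0.4964  1.0057]
 [ 0.6042 -0.4623  0.649  -0.6091]
 [-0.006  -0.8171 -0.5765  0.6417]
 [ 0.      0.      0.      1.    ]]
top 484.5010919220695 [[ 0.0057 -0.9898  0.1426  0.4076]
 [-0.9996 -0.0096 -0.0268  0.0118]
 [ 0.0279 -0.1424 -0.9894  1.1782]
 [ 0.      0.      0.      1.    ]]
wrist 297.3186396354542 [[ 0.3666  0.8935  0.2593  0.1827]
 [ 0.9304 -0.352  -0.1025  0.6543]
 [-0.0003  0.2788 -0.9603  0.3734]
 [ 0.      0.      0.      1.    ]]
```

View pics/s.png

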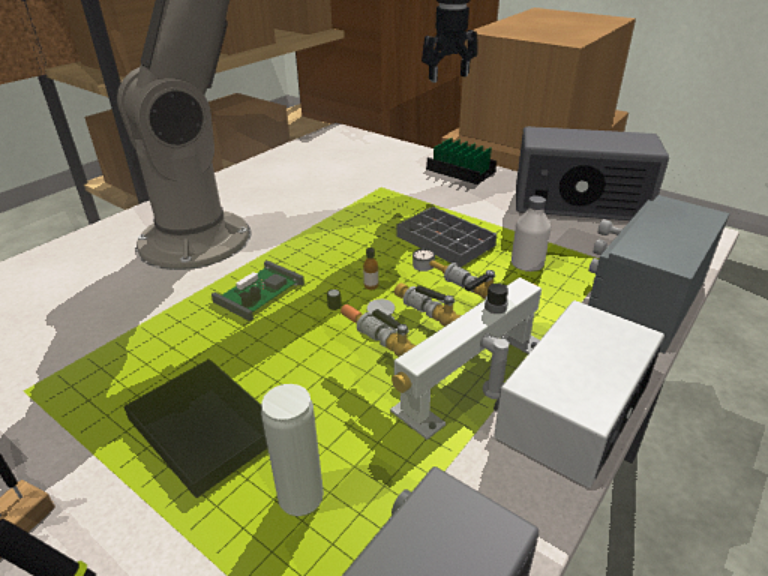

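View pics/t.png

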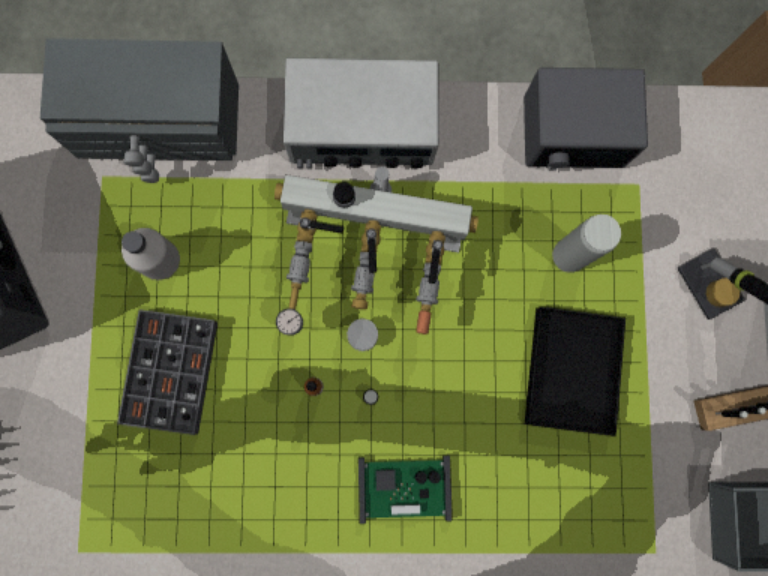

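Scene: left outlet (y≈+0.12) holds the gauge. Its lever, about (305–342, 225) in the enlarged top picture, looks roughly square across the pipe. The other two levers are in line. The tray is at right, about (575, 370). Next I go above the gauge outlet for a close look.

```bash
cat >> h.py <<'E'
np.set_printoptions(precision=4,suppress=True)
def down(th):
    "tool down, tool x = -coupler x, tool y = coupler y; th = coupler yaw"
    c,s=np.cos(th),np.sin(th)
    return R.from_matrix(np.array([[-c,-s,0],[-s,c,0],[0,0,-1.]]))
E
python3 -c "
from h import *
s,w=togo([.56,.13,.27],down(-.16));print(s,w)
"
```

```text
[-2.3679 -1.7451 -0.1937] [ 0.     -0.     -0.0684]
```

Request:
jog_arm --plan '[{"x":-0.2,"y":-0.15,"z":-0.06},{"x":-0.4,"y":-0.3,"z":-0.1},{"x":-0.6,"y":-0.45,"z":-0.15},{"x":-0.8,"y":-0.58,"z":-0.19},{"x":-0.9,"y":-0.7,"z":-0.19},{"x":-1,"y":-0.8,"z":-0.19}]'

```text
invalid input at $.plan[0]: expected keys x, y, z, wx, wy, wz
```

Request:
jog_arm --plan '[{"x":-0.2,"y":-0.15},{"x":-0.4,"y":-0.3},{"x":-0.6,"y":-0.45},{"x":-0.75,"y":-0.58},{"x":-0.85,"y":-0.6},{"x":-0.85,"y":-0.6}]'

```text
invalid input at $.plan[0]: expected keys x, y, z, wx, wy, wz
```

```bash
python3 -c "
from h import *
s,w=togo([.56,.13,.27],down(-.16));print(s,w,monitor.get_obs()['t'],monitor.get_obs()['eef_pos'])
"
```

```text
[-2.3679 -1.7451 -0.1937] [ 0.     -0.     -0.0684] 1.7 [0.2471 0.6282 0.2313]
```

Request:
jog_arm --plan '[{"x":-0.2,"y":-0.15,"z":-0.06,"wx":0,"wy":0,"wz":0},{"x":-0.4,"y":-0.3,"z":-0.1,"wx":0,"wy":0,"wz":0},{"x":-0.6,"y":-0.45,"z":-0.15,"wx":0,"wy":0,"wz":0},{"x":-0.8,"y":-0.58,"z":-0.19,"wx":0,"wy":0,"wz":0},{"x":-0.95,"y":-0.7,"z":-0.19,"wx":0,"wy":0,"wz":0},{"x":-1,"y":-0.75,"z":-0.19,"wx":0,"wy":0,"wz":0}]'

```text
t: 2.2
eef_pos: [0.3779, 0.4169, 0.27]
tool_rot: [0.0, 0.186, 0.982, 0.001]
contact_force: [0.5, 0.5, -0.6]
gripper_width: 0.999
```

Request:
jog_arm --plan '[{"x":-0.2,"y":-0.15,"z":0,"wx":0,"wy":0,"wz":0},{"x":-0.4,"y":-0.3,"z":0,"wx":0,"wy":0,"wz":0},{"x":-0.6,"y":-0.45,"z":0,"wx":0,"wy":0,"wz":0},{"x":-0.75,"y":-0.55,"z":0,"wx":0,"wy":0,"wz":0},{"x":-0.85,"y":-0.6,"z":0,"wx":0,"wy":0,"wz":0}]'

```text
t: 2.62
eef_pos: [0.4914, 0.2423, 0.2703]
tool_rot: [0.0, 0.186, 0.982, 0.001]
contact_force: [0.2, 0.1, 0.2]
gripper_width: 0.998
```

```bash
python3 -c "
from h import *
s,w=togo([.56,.13,.27],down(-.16));print(s,w,monitor.get_obs()['t'],monitor.get_obs()['eef_pos'])
"
```

```text
[-0.5246 -0.3971  0.0009] [ 0.0007  0.0002 -0.0684] 2.6167 [0.4914 0.2423 0.2703]
```

Request:
jog_arm --plan '[{"x":-0.15,"y":-0.12,"z":0,"wx":0,"wy":0,"wz":-0.035},{"x":-0.35,"y":-0.25,"z":0,"wx":0,"wy":0,"wz":-0.0684},{"x":-0.5,"y":-0.38,"z":0,"wx":0,"wy":0,"wz":-0.0684},{"x":-0.525,"y":-0.397,"z":0,"wx":0,"wy":0,"wz":-0.0684},{"x":-0.525,"y":-0.397,"z":0,"wx":0,"wy":0,"wz":-0.0684},{"x":-0.525,"y":-0.397,"z":0,"wx":0,"wy":0,"wz":-0.0684}]' --hand -0.435

```text
t: 3.12
eef_pos: [0.5601, 0.1296, 0.2701]
tool_rot: [0.0, 0.081, 0.997, 0.001]
contact_force: [-0.0, 0.5, -0.5]
gripper_width: 0.278
```

```bash
cat > b.py <<'E'
from h import *
import sys
K=cams.get_calibration('wrist'); a=snap('wrist')
cv2.imwrite(f'pics/{sys.argv[1]}.png',cv2.resize(a,None,fx=1.5,fy=1.5)[:,:,::-1])
for n,z in dict(gauge_case=.082,gauge_tip=.085,coupler_g=.085,valve1=.085,silencer_end=.085,blank_end=.085).items():
    for d in finder.place_of('wrist',n)[:4]:
        if d['confidence']>.3: print(n,round(d['confidence'],2),np.round(d['location'],1),atz('wrist',d['location'],z,K))
o=monitor.get_obs();print(o['t'],o['eef_pos'],o['gripper_width'],rot().as_matrix()[:,0])
E
python3 b.py w1
```

```text
gauge_case 0.61 [247.6 140.5] [0.5242 0.1275 0.082 ]
gauge_case 0.54 [103.5 253.7] [ 0.6371 -0.0943  0.082 ]
gauge_case 0.54 [ 88.2 160.4] [ 0.5092 -0.0739  0.082 ]
coupler_g 0.74 [244.4 198.6] [0.5892 0.1127 0.085 ]
coupler_g 0.7 [ 91.6 198.1] [ 0.557 -0.082  0.085]
coupler_g 0.59 [160.1 197.7] [0.5719 0.0134 0.085 ]
valve1 0.79 [168.9 254.3] [0.6469 0.0044 0.085 ]
valve1 0.75 [248.5 255.4] [0.6626 0.1049 0.085 ]
valve1 0.62 [102.1 256.6] [ 0.64   -0.0962  0.085 ]
silencer_end 0.8 [ 85.2 158.7] [ 0.506  -0.0759  0.085 ]
blank_end 0.81 [160.6 173.2] [0.543  0.0214 0.085 ]
3.4667 [0.5597 0.1312 0.2702] 0.28041252757968904 [-0.9875  0.1574 -0.0009]
```

View pics/w1.png

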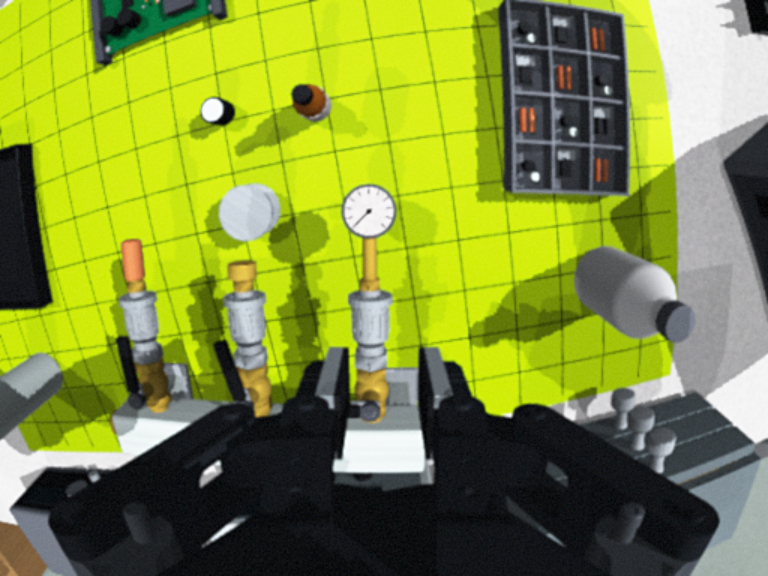

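Request:
jog_arm --plan '[{"x":-0.2,"y":0,"z":0,"wx":0,"wy":0,"wz":0},{"x":-0.4,"y":0,"z":0,"wx":0,"wy":0,"wz":0},{"x":-0.45,"y":0,"z":0,"wx":0,"wy":0,"wz":0},{"x":-0.45,"y":0,"z":0,"wx":0,"wy":0,"wz":0}]'

```text
t: 3.8
eef_pos: [0.6507, 0.1163, 0.2696]
tool_rot: [0.001, 0.08, 0.997, 0.001]
contact_force: [-0.4, -0.2, -0.5]
gripper_width: 0.282
```

```bash
python3 b.py w2; python3 -c "
import cv2
im=cv2.imread('pics/w2.png'); cv2.imwrite('pics/w2c.png',cv2.resize(im[150:450,180:580],None,fx=2,fy=2,interpolation=cv2.INTER_CUBIC))"
```

```text
gauge_case 0.75 [243.8  58.8] [0.524  0.1245 0.082 ]
coupler_g 0.91 [156.9 121.2] [0.5741 0.0167 0.085 ]
coupler_g 0.88 [ 83.4 121.9] [ 0.5521 -0.0801  0.085 ]
coupler_g 0.86 [243.8 117.2] [0.5884 0.1141 0.085 ]
valve1 0.82 [ 88.7 189.1] [ 0.636  -0.0959  0.085 ]
valve1 0.72 [160.5 185.6] [0.6483 0.0043 0.085 ]
valve1 0.68 [246.  184.3] [0.6632 0.104  0.085 ]
silencer_end 0.66 [79.7 86.9] [ 0.5082 -0.0766  0.085 ]
blank_end 0.88 [154.5  92.8] [0.5416 0.02   0.085 ]
4.15 [0.6477 0.1176 0.2707] 0.28407659705034227 [-0.9877  0.1565 -0.0009]
```

View pics/w2c.png

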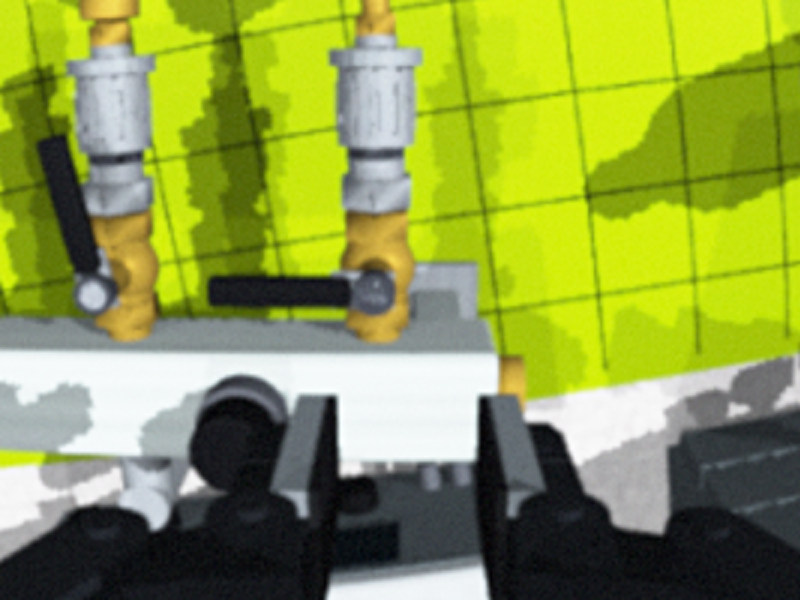

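```bash
python3 -c "
from h import *
f=lambda x,y,z:atz('wrist',((180+x/2)/1.5,(150+y/2)/1.5),z)
piv=f(374,290,.125);tip=f(210,292,.119);a=f(352,291,.119)
print(piv,tip,np.linalg.norm((tip-piv)[:2]))
for p,q in((piv,tip),(a,tip)):
  d=q-p; print('lever yaw', np.arctan2(d[1],d[0])+np.pi/2)
e1=f(0,352,.1075);e2=f(490,352,.1075);d=e1-e2;print('bar',np.arctan2(d[1],d[0])+np.pi/2)
# rim front edge, left and right extremes (z=.085), sleeve axis
l=f(331,57,.085);r=f(420,57,.085);print('rim',l,r,(l+r)/2,np.linalg.norm(l-r))
l=f(64,64,.085);r=f(155,64,.085);print('rim mid',(l+r)/2,np.linalg.norm(l-r))
"
```

```text
[0.6631 0.1049 0.125 ] [0.6565 0.0475 0.119 ] 0.05778815700549458
lever yaw -0.11370843544025111
lever yaw -0.15011903655845082
bar -0.1481983275068124
rim [0.5849 0.1007 0.085 ] [0.5901 0.1327 0.085 ] [0.5875 0.1167 0.085 ] 0.032431661846539846
rim mid [0.5712 0.017  0.085 ] 0.036944872987488483
```

```bash
python3 -c "
from h import *
m=np.array([.5865,.1155,0]);x=np.array([np.cos(.155),-np.sin(.155),0])
for z in(.2,.14,.066): print(togo(m-.022*x+[0,0,z],down(-.155)))
"
```

```text
(array([ 0.4111, -0.0593,  0.3531]), array([ 0.0009,  0.0003, -0.0007]))
(array([ 0.4113, -0.0602,  0.6531]), array([ 0.0009,  0.0003, -0.0007]))
(array([ 0.4117, -0.0613,  1.0231]), array([ 0.0009,  0.0003, -0.0007]))
```

Request:
jog_arm --plan '[{"x":0.2,"y":-0.03,"z":0,"wx":0,"wy":0,"wz":0},{"x":0.38,"y":-0.06,"z":0.1,"wx":0,"wy":0,"wz":0},{"x":0.411,"y":-0.06,"z":0.3,"wx":0.001,"wy":0,"wz":-0.001},{"x":0.411,"y":-0.06,"z":0.5,"wx":0.001,"wy":0,"wz":-0.001},{"x":0.411,"y":-0.06,"z":0.58,"wx":0.001,"wy":0,"wz":-0.001},{"x":0.411,"y":-0.06,"z":0.6,"wx":0.001,"wy":0,"wz":-0.001},{"x":0.411,"y":-0.06,"z":0.6,"wx":0.001,"wy":0,"wz":-0.001}]' --hand -0.3

```text
t: 4.73
eef_pos: [0.5639, 0.119, 0.15]
tool_rot: [-0.0, 0.077, 0.997, -0.0]
contact_force: [-0.8, 0.1, 0.4]
gripper_width: 0.353
```

```bash
python3 b.py w3; python3 -c "
import cv2
im=cv2.imread('pics/w3.png'); cv2.imwrite('pics/w3c.png',cv2.resize(im[170:470,180:580],None,fx=2,fy=2,interpolation=cv2.INTER_CUBIC))"
```

```text
gauge_case 0.65 [257.1 150.8] [0.5243 0.1267 0.082 ]
coupler_g 0.91 [130.3 235.4] [0.5739 0.0148 0.085 ]
coupler_g 0.87 [ 42.7 225.2] [ 0.5545 -0.0775  0.085 ]
coupler_g 0.59 [253.4 235.7] [0.5873 0.1141 0.085 ]
valve1 0.83 [256.7 314.9] [0.6642 0.1049 0.085 ]
valve1 0.73 [ 61.9 300.3] [ 0.637  -0.0937  0.085 ]
silencer_end 0.65 [ 29.1 176.4] [ 0.5078 -0.0762  0.085 ]
silencer_end 0.34 [129.7 231.2] [0.5703 0.0155 0.085 ]
blank_end 0.56 [125.8 201.7] [0.5456 0.0195 0.085 ]
blank_end 0.47 [124.7  58.4] [0.4384 0.0422 0.085 ]
5.0833 [0.5656 0.1191 0.1518] 0.35061512227074115 [-0.9881  0.1535 -0.0027]
```

View pics/w3c.png

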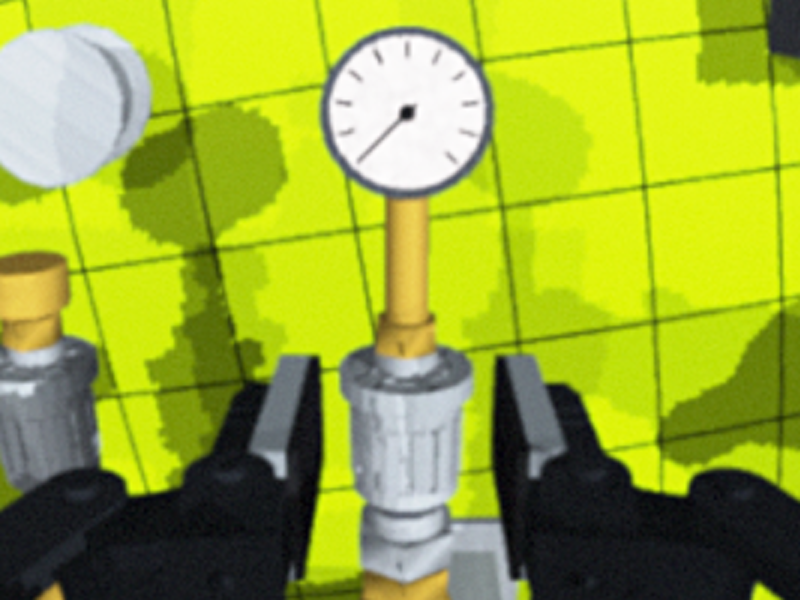

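Aligned: gauge centreline at crop column ~406, midway between the pads (~407). The needle is at zero and the lever is square, so the valve is shut. Descend astride the stem.

Request:
jog_arm --plan '[{"x":0,"y":0,"z":0.12,"wx":0,"wy":0,"wz":0},{"x":0,"y":0,"z":0.24,"wx":0,"wy":0,"wz":0},{"x":0,"y":0,"z":0.36,"wx":0,"wy":0,"wz":0},{"x":0,"y":0,"z":0.42,"wx":0,"wy":0,"wz":0},{"x":0,"y":0,"z":0.43,"wx":0,"wy":0,"wz":0},{"x":0,"y":0,"z":0.43,"wx":0,"wy":0,"wz":0}]' --hand -0.4

```text
t: 5.58
eef_pos: [0.5658, 0.119, 0.0657]
tool_rot: [0.001, 0.077, 0.997, 0.0]
contact_force: [-0.0, 0.8, 0.1]
gripper_width: 0.3
```

```bash
python3 b.py w4 | egrep "gauge_case|^[0-9]|coupler"; python3 -c "
import cv2
im=cv2.imread('pics/w4.png'); cv2.imwrite('pics/w4c.png',cv2.resize(im[170:520,180:580],None,fx=1.6,fy=1.6,interpolation=cv2.INTER_CUBIC))"; python3 -c "
from h import *
print(monitor.get_obs()['contact_force'],rot().apply([1,0,0]))"
```

```text
gauge_case 0.74 [253.5 171.1] [0.5231 0.1253 0.082 ]
coupler_g 0.97 [252.9 296.5] [0.5851 0.1152 0.085 ]
coupler_g 0.72 [ 80.6 288.6] [0.5727 0.0174 0.085 ]
5.9333 [0.5664 0.1193 0.0667] 0.30317763517186136 [-0.9881  0.1535 -0.0041]
[-0.5663 -0.6    -0.9393] [-0.9881  0.1535 -0.0041]
```

View pics/w4c.png

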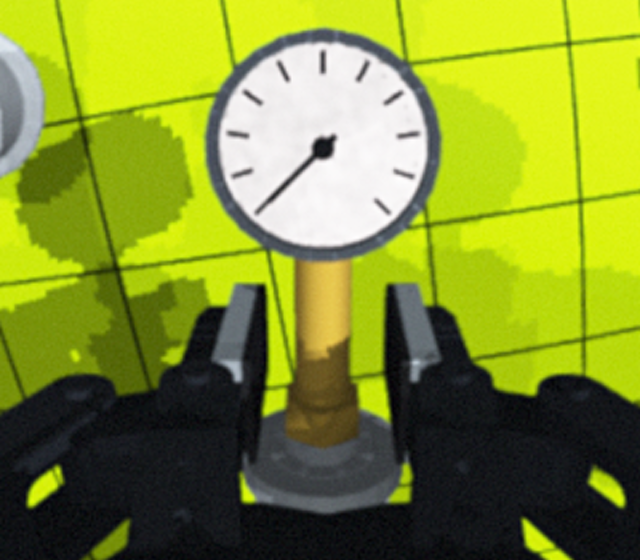

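Request:
jog_arm --plan '[{"x":-0.02,"y":0,"z":0,"wx":0,"wy":0,"wz":0},{"x":-0.035,"y":0,"z":0,"wx":0,"wy":0,"wz":0},{"x":-0.05,"y":0,"z":0,"wx":0,"wy":0,"wz":0},{"x":-0.06,"y":0,"z":0,"wx":0,"wy":0,"wz":0},{"x":-0.06,"y":0,"z":0,"wx":0,"wy":0,"wz":0}]'

```text
t: 6.35
eef_pos: [0.5765, 0.1177, 0.0664]
tool_rot: [-0.0, 0.077, 0.997, 0.001]
contact_force: [-8.0, 1.2, 5.3]
gripper_width: 0.296
```

Request:
jog_arm --plan '[{"x":-0.015,"y":0,"z":0,"wx":0,"wy":0,"wz":0},{"x":-0.025,"y":0,"z":0,"wx":0,"wy":0,"wz":0},{"x":-0.035,"y":0,"z":0,"wx":0,"wy":0,"wz":0},{"x":-0.035,"y":0,"z":0,"wx":0,"wy":0,"wz":0}]'

```text
t: 6.68
eef_pos: [0.5801, 0.1171, 0.0658]
tool_rot: [-0.004, 0.077, 0.997, 0.0]
contact_force: [-11.2, 0.5, 9.7]
gripper_width: 0.298
```

```bash
python3 b.py w5 | egrep "gauge_case|^[0-9]|coupler"; python3 -c "
from h import *
print(monitor.get_obs()['contact_force'])"
```

```text
gauge_case 0.89 [253.8 109.7] [0.5116 0.1274 0.082 ]
coupler_g 0.87 [ 70.8 265.5] [0.5722 0.0153 0.085 ]
coupler_g 0.82 [254.  274.8] [0.5869 0.1157 0.085 ]
coupler_g 0.49 [  7.3 334.5] [ 0.6322 -0.0917  0.085 ]
7.0333 [0.5798 0.1171 0.0658] 0.29371687093275683 [-0.9882  0.153   0.0081]
[-11.7549   1.9238   8.6685]
```

Request:
jog_arm --plan '[{"x":0.03,"y":0,"z":0,"wx":0,"wy":0,"wz":0},{"x":0.06,"y":0,"z":0,"wx":0,"wy":0,"wz":0},{"x":0.06,"y":0,"z":0,"wx":0,"wy":0,"wz":0},{"x":0.06,"y":0,"z":0,"wx":0,"wy":0,"wz":0}]'

```text
t: 7.37
eef_pos: [0.5685, 0.1189, 0.0661]
tool_rot: [-0.003, 0.077, 0.997, 0.0]
contact_force: [0.2, 0.6, 0.7]
gripper_width: 0.297
```

```bash
python3 b.py w6 | egrep "gauge_case|^[0-9]|coupler"; python3 -c "
from h import *
print(monitor.get_obs()['contact_force']); print(togo([.5116,.1268,.15],down(-.155)))
import cv2
im=cv2.imread('pics/w6.png'); cv2.imwrite('pics/w6c.png',cv2.resize(im[100:520,180:580],None,fx=1.4,fy=1.4,interpolation=cv2.INTER_CUBIC))"
```

```text
gauge_case 0.62 [254.7 137.2] [0.5116 0.1278 0.082 ]
coupler_g 0.97 [ 76.4 281.4] [0.571  0.0161 0.085 ]
coupler_g 0.67 [253.  290.5] [0.5845 0.1156 0.085 ]
7.7167 [0.5683 0.1188 0.0659] 0.30480786171656726 [-0.9882  0.1532  0.0077]
[-0.4708 -0.1559 -0.3927]
(array([ 0.2894, -0.0038, -0.4181]), array([-0.0001, -0.0025,  0.0004]))
```

View pics/w6c.png

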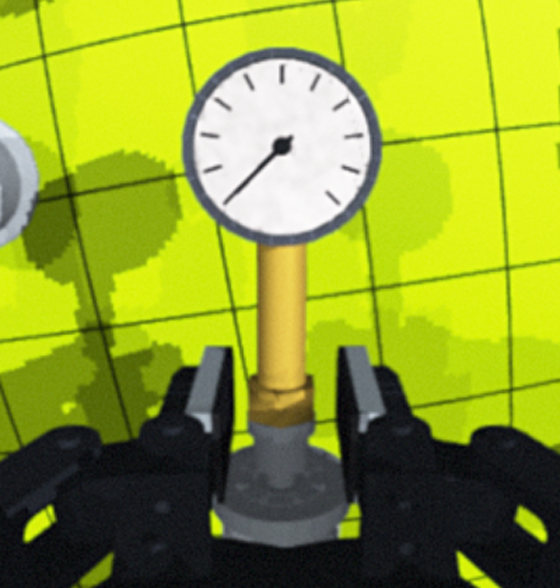

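Request:
jog_arm --plan '[{"x":0,"y":0,"z":-0.15,"wx":0,"wy":0,"wz":0},{"x":0,"y":0,"z":-0.33,"wx":0,"wy":-0.002,"wz":0},{"x":0.1,"y":0,"z":-0.42,"wx":0,"wy":-0.002,"wz":0},{"x":0.25,"y":-0.003,"z":-0.42,"wx":0,"wy":-0.0025,"wz":0},{"x":0.29,"y":-0.003,"z":-0.42,"wx":0,"wy":-0.0025,"wz":0},{"x":0.29,"y":-0.003,"z":-0.42,"wx":0,"wy":-0.0025,"wz":0}]'

```text
t: 8.22
eef_pos: [0.5094, 0.1275, 0.1505]
tool_rot: [-0.001, 0.076, 0.997, 0.0]
contact_force: [0.0, 0.7, -0.6]
gripper_width: 0.302
```

Request:
jog_arm --plan '[{"x":0,"y":0,"z":0,"wx":0,"wy":0,"wz":0},{"x":0,"y":0,"z":0,"wx":0,"wy":0,"wz":0},{"x":0,"y":0,"z":0,"wx":0,"wy":0,"wz":0},{"x":0,"y":0,"z":0,"wx":0,"wy":0,"wz":0}]' --hand 0.4

```text
t: 8.55
eef_pos: [0.5101, 0.1272, 0.1502]
tool_rot: [-0.001, 0.076, 0.997, -0.0]
contact_force: [0.2, 0.0, -0.2]
gripper_width: 0.699
```

```bash
python3 b.py w7 | egrep "gauge|^[0-9]|coupler"; python3 -c "
from h import *
print(togo([.5116,.1270,.069],down(-.155)))
cs=[(541,308),(624,317),(615,434),(526,423)]
K=cams.get_calibration('top');P=[atz('top',(c[0]/1.5,c[1]/1.5),.028,K) for c in cs]
P=np.array(P);print(P,P.mean(0)); d=P[0]+P[1]-P[2]-P[3];print('yaw',np.arctan2(d[1],d[0]),[np.linalg.norm(P[i]-P[i-1]) for i in range(4)])
snap('top');print([ (d['confidence'],atz('top',d['location'],.08)) for d in finder.place_of('top','gauge_case')])
"
```

```text
gauge_case 0.94 [254.3 204.4] [0.5097 0.1268 0.082 ]
gauge_case 0.61 [158.7 351.5] [0.6537 0.0045 0.082 ]
gauge_tip 0.66 [158.8 348.3] [0.6459 0.0082 0.085 ]
gauge_tip 0.65 [425.5 101.5] [0.4478 0.2694 0.085 ]
gauge_tip 0.39 [123.8 109.1] [0.4221 0.0433 0.085 ]
coupler_g 0.94 [257.  290.9] [0.5844 0.1174 0.085 ]
coupler_g 0.75 [ 54.2 276.3] [ 0.5544 -0.0805  0.085 ]
8.9 [0.5094 0.1274 0.1504] 0.6996996639300015 [-0.9884  0.1517  0.0013]
(array([-0.0117, -0.0004,  0.407 ]), array([-0.    , -0.0004,  0.0009]))
[[ 0.5525 -0.2727  0.028 ]
 [ 0.5392 -0.4066  0.028 ]
 [ 0.3543 -0.3845  0.028 ]
 [ 0.3706 -0.2444  0.028 ]] [ 0.4541 -0.327   0.028 ]
yaw -0.13626548249910111 [np.float64(0.184116245347335), np.float64(0.13454748987578427), np.float64(0.1862315587530079), np.float64(0.14110769092806819)]
[(0.62, array([0.4424, 0.299 , 0.08  ]))]
```

Request:
jog_arm --plan '[{"x":-0.005,"y":0,"z":0.12,"wx":0,"wy":0,"wz":0.001},{"x":-0.005,"y":0,"z":0.24,"wx":0,"wy":0,"wz":0.001},{"x":-0.005,"y":0,"z":0.34,"wx":0,"wy":0,"wz":0.001},{"x":-0.005,"y":0,"z":0.4,"wx":0,"wy":0,"wz":0.001},{"x":-0.005,"y":0,"z":0.405,"wx":0,"wy":0,"wz":0.001},{"x":-0.005,"y":0,"z":0.405,"wx":0,"wy":0,"wz":0.001}]'

```text
t: 9.5
eef_pos: [0.5099, 0.1271, 0.0691]
tool_rot: [-0.001, 0.078, 0.997, -0.0]
contact_force: [0.3, -0.1, -0.7]
gripper_width: 0.7
```

Request:
jog_arm --plan '[{"x":0,"y":0,"z":0,"wx":0,"wy":0,"wz":0},{"x":0,"y":0,"z":0,"wx":0,"wy":0,"wz":0},{"x":0,"y":0,"z":0,"wx":0,"wy":0,"wz":0},{"x":0,"y":0,"z":0,"wx":0,"wy":0,"wz":0},{"x":0,"y":0,"z":0,"wx":0,"wy":0,"wz":0},{"x":0,"y":0,"z":0,"wx":0,"wy":0,"wz":0}]' --hand -0.4 --grip_force 40

```text
t: 10.0
eef_pos: [0.5107, 0.1273, 0.0697]
tool_rot: [-0.0, 0.078, 0.997, 0.0]
contact_force: [1.3, -0.2, 0.8]
gripper_width: 0.449
```

Request:
jog_arm --plan '[{"x":0.04,"y":0,"z":0,"wx":0,"wy":0,"wz":0},{"x":0.08,"y":0,"z":0,"wx":0,"wy":0,"wz":0},{"x":0.12,"y":0,"z":0,"wx":0,"wy":0,"wz":0},{"x":0.16,"y":0,"z":0,"wx":0,"wy":0,"wz":0},{"x":0.18,"y":0,"z":0,"wx":0,"wy":0,"wz":0},{"x":0.18,"y":0,"z":0,"wx":0,"wy":0,"wz":0}]'

```text
t: 10.5
eef_pos: [0.4733, 0.1331, 0.0695]
tool_rot: [-0.001, 0.077, 0.997, -0.0]
contact_force: [-0.5, 0.8, -0.3]
gripper_width: 0.446
```

```bash
python3 b.py w8 | egrep "gauge|^[0-9]|coupler"; python3 -c "
from h import *
print(monitor.get_obs()['contact_force'],monitor.get_obs()['torque'])
print(togo([.475,.1327,.27]))
import cv2
im=cv2.imread('pics/w8.png'); cv2.imwrite('pics/w8c.png',cv2.resize(im[100:520,180:580],None,fx=1.4,fy=1.4,interpolation=cv2.INTER_CUBIC))"
```

```text
gauge_case 0.72 [256.5 249.9] [0.4702 0.1346 0.082 ]
coupler_g 0.92 [ 24.9 357.8] [ 0.5549 -0.0784  0.085 ]
10.85 [0.4755 0.1328 0.0697] 0.4481657774306523 [-0.9879  0.155   0.0005]
[-0.1649 -0.2162 -2.0114] [ 0.0099  0.0173 -0.0177]
(array([ 0.0028, -0.0009, -1.0016]), array([0., 0., 0.]))
```

View pics/w8c.png

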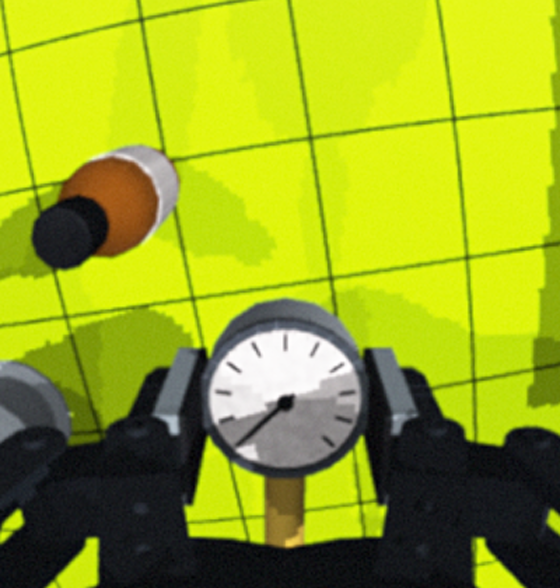

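Request:
jog_arm --plan '[{"x":0,"y":0,"z":-0.1,"wx":0,"wy":0,"wz":0},{"x":0,"y":0,"z":-0.25,"wx":0,"wy":0,"wz":0},{"x":0,"y":0,"z":-0.4,"wx":0,"wy":0,"wz":0},{"x":0,"y":0,"z":-0.55,"wx":0,"wy":0,"wz":0},{"x":0,"y":0,"z":-0.65,"wx":0,"wy":0,"wz":0},{"x":0,"y":0,"z":-0.7,"wx":0,"wy":0,"wz":0},{"x":0,"y":0,"z":-0.7,"wx":0,"wy":0,"wz":0}]'

```text
t: 11.43
eef_pos: [0.4769, 0.1332, 0.2117]
tool_rot: [0.002, 0.078, 0.997, 0.001]
contact_force: [-0.2, -0.4, -1.2]
gripper_width: 0.448
```

Request:
jog_arm --plan '[{"x":0,"y":-0.1,"z":0,"wx":0,"wy":0,"wz":0},{"x":0,"y":-0.25,"z":0,"wx":0,"wy":0,"wz":0},{"x":0,"y":-0.4,"z":0,"wx":0,"wy":0,"wz":0},{"x":0,"y":-0.55,"z":0,"wx":0,"wy":0,"wz":0},{"x":0,"y":-0.7,"z":0,"wx":0,"wy":0,"wz":0},{"x":0,"y":-0.85,"z":0,"wx":0,"wy":0,"wz":0},{"x":0,"y":-1,"z":0,"wx":0,"wy":0,"wz":0}]'

```text
t: 12.02
eef_pos: [0.4444, -0.0657, 0.2095]
tool_rot: [0.0, 0.078, 0.997, 0.001]
contact_force: [1.0, -0.4, -0.6]
gripper_width: 0.444
```

Request:
jog_arm --plan '[{"x":0,"y":-0.15,"z":0,"wx":0,"wy":0,"wz":0},{"x":0,"y":-0.3,"z":0,"wx":0,"wy":0,"wz":0},{"x":0,"y":-0.45,"z":0,"wx":0,"wy":0,"wz":0},{"x":0,"y":-0.6,"z":0,"wx":0,"wy":0,"wz":0},{"x":0,"y":-0.75,"z":0,"wx":0,"wy":0,"wz":0},{"x":0,"y":-0.85,"z":0,"wx":0,"wy":0,"wz":0},{"x":0,"y":-0.9,"z":0,"wx":0,"wy":0,"wz":0}]'

```text
t: 12.6
eef_pos: [0.4145, -0.2464, 0.2075]
tool_rot: [-0.001, 0.08, 0.997, 0.0]
contact_force: [0.2, 0.6, -1.8]
gripper_width: 0.449
```

```bash
python3 b.py w9 | egrep "gauge|^[0-9]"; python3 -c "
from h import *
K=cams.get_calibration('wrist');print([(d['confidence'],d['location'],atz('wrist',d['location'],0,K)) for d in finder.place_of('wrist','tray')])
snap('scene');print([(d['confidence'],atz('scene',d['location'],0)) for d in finder.place_of('scene','tray')])
print(togo([.414,-.3215,.21],down(-.145)))
"
```

```text
gauge_case 0.71 [255.4 250.1] [ 0.4804 -0.2566  0.082 ]
12.95 [ 0.4166 -0.2422  0.2086] 0.4488548699765951 [-0.9882  0.1532  0.0006]
[(0.64, [258.7, 248.4], array([ 0.5229, -0.2535,  0.    ]))]
[(0.79, array([ 0.4442, -0.3305,  0.    ]))]
(array([-0.047 , -0.3914, -0.0055]), array([ 0.0007,  0.0001, -0.0029]))
```

View pics/w9.png

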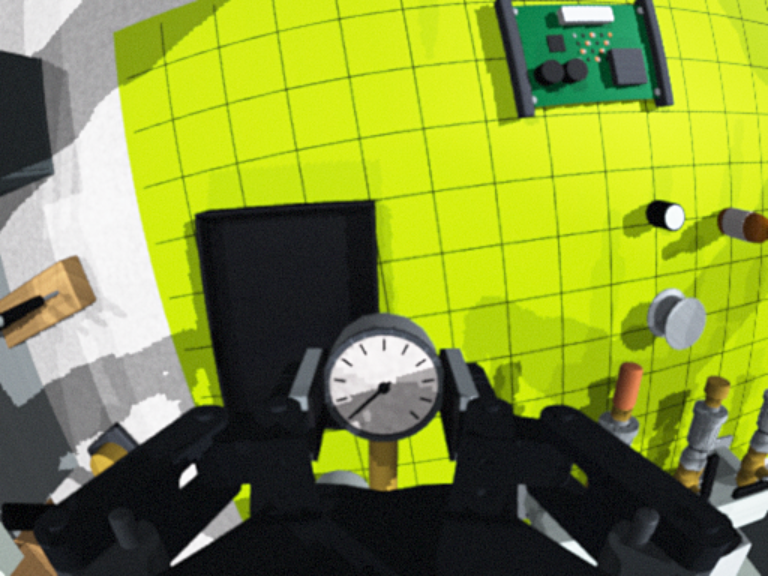

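```bash
python3 -c "
from h import *
P=[atz('wrist',(c[0]/1.5,c[1]/1.5),.028) for c in((197,214),(375,202))]
d=P[1]-P[0];y=d/np.linalg.norm(d);x=np.array([y[1],-y[0],0]);print(P,np.linalg.norm(d),'yaw',np.arctan2(x[1],x[0]));c=(P[0]+P[1])/2+.095*x;print('centre',c)
"
```

```text
[array([ 0.3581, -0.3776,  0.028 ]), array([ 0.374 , -0.2413,  0.028 ])] 0.13725307853270463 yaw -0.11643826900239158
centre [ 0.4604 -0.3205  0.028 ]
```

```bash
python3 -c "
from h import *
for z in(.21,.02,.004):print(togo([.418,-.318,z],down(-.125)))"
```

```text
(array([-0.0641, -0.371 , -0.0054]), array([ 0.0007,  0.0001, -0.0093]))
(array([-0.0638, -0.373 ,  0.9446]), array([ 0.0007,  0.0001, -0.0093]))
(array([-0.0638, -0.3731,  1.0246]), array([ 0.0007,  0.0001, -0.0093]))
```

Request:
jog_arm --plan '[{"x":-0.02,"y":-0.12,"z":0,"wx":0,"wy":0,"wz":-0.004},{"x":-0.05,"y":-0.26,"z":0,"wx":0,"wy":0,"wz":-0.009},{"x":-0.064,"y":-0.35,"z":0,"wx":0,"wy":0,"wz":-0.009},{"x":-0.064,"y":-0.372,"z":0.1,"wx":0,"wy":0,"wz":-0.009},{"x":-0.064,"y":-0.372,"z":0.25,"wx":0,"wy":0,"wz":-0.009},{"x":-0.064,"y":-0.372,"z":0.4,"wx":0,"wy":0,"wz":-0.009},{"x":-0.064,"y":-0.372,"z":0.55,"wx":0,"wy":0,"wz":-0.009},{"x":-0.064,"y":-0.372,"z":0.7,"wx":0,"wy":0,"wz":-0.009},{"x":-0.064,"y":-0.372,"z":0.82,"wx":0,"wy":0,"wz":-0.009},{"x":-0.064,"y":-0.372,"z":0.9,"wx":0,"wy":0,"wz":-0.009},{"x":-0.064,"y":-0.372,"z":0.94,"wx":0,"wy":0,"wz":-0.009},{"x":-0.064,"y":-0.372,"z":0.94,"wx":0,"wy":0,"wz":-0.009}]'

```text
t: 14.1
eef_pos: [0.4174, -0.3169, 0.0195]
tool_rot: [-0.001, 0.063, 0.998, 0.002]
contact_force: [-0.3, -0.2, -1.0]
gripper_width: 0.449
```

Request:
jog_arm --plan '[{"x":0,"y":0,"z":0.02,"wx":0,"wy":0,"wz":0},{"x":0,"y":0,"z":0.04,"wx":0,"wy":0,"wz":0},{"x":0,"y":0,"z":0.055,"wx":0,"wy":0,"wz":0},{"x":0,"y":0,"z":0.065,"wx":0,"wy":0,"wz":0},{"x":0,"y":0,"z":0.065,"wx":0,"wy":0,"wz":0}]'

```text
t: 14.52
eef_pos: [0.4212, -0.318, 0.01]
tool_rot: [0.003, 0.062, 0.998, 0.001]
contact_force: [-0.8, 3.2, 23.2]
gripper_width: 0.445
```

Request:
jog_arm --plan '[{"x":0,"y":0,"z":-0.004,"wx":0,"wy":0,"wz":0},{"x":0,"y":0,"z":-0.004,"wx":0,"wy":0,"wz":0},{"x":0,"y":0,"z":-0.004,"wx":0,"wy":0,"wz":0}]'

```text
t: 14.77
eef_pos: [0.4218, -0.3183, 0.0115]
tool_rot: [0.003, 0.062, 0.998, 0.001]
contact_force: [0.2, -0.8, -2.0]
gripper_width: 0.445
```

```bash
python3 b.py w10 | egrep "gauge|^[0-9]"; python3 -c "
from h import *
print(monitor.get_obs()['contact_force'],monitor.get_obs()['torque'])
a=snap('scene');cv2.imwrite('pics/s2.png',cv2.resize(a[230:350,70:230],None,fx=4,fy=4,interpolation=cv2.INTER_CUBIC)[:,:,::-1])
b=cv2.imread('pics/w10.png');A=cv2.imread('pics/s2.png');c=cv2.resize(b,(640,480));cv2.imwrite('pics/m.png',cv2.resize(np.vstack([A,c]),(400,600)))"
```

```text
gauge_case 0.81 [258.  248.2] [ 0.3882 -0.3131  0.082 ]
15.1167 [ 0.4209 -0.3179  0.0106] 0.44619534479368717 [-0.9922  0.1243 -0.0047]
[ 0.8125 -0.4645 -0.7073] [-0.0305  0.037   0.0139]
```

View pics/m.png

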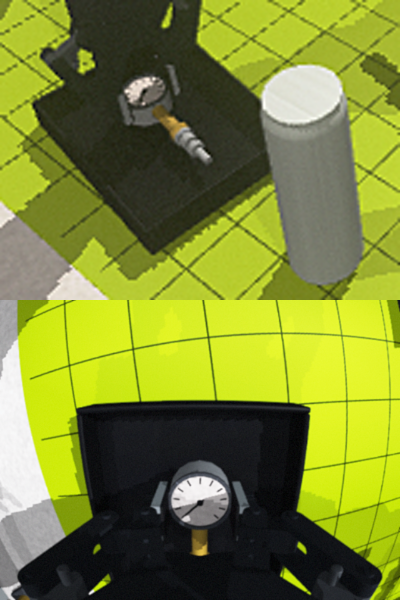

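Request:
jog_arm --plan '[{"x":0,"y":0,"z":0.005,"wx":0,"wy":0,"wz":0},{"x":0,"y":0,"z":0.008,"wx":0,"wy":0,"wz":0},{"x":0,"y":0,"z":0.008,"wx":0,"wy":0,"wz":0},{"x":0,"y":0,"z":0.008,"wx":0,"wy":0,"wz":0}]'

```text
t: 15.5
eef_pos: [0.4211, -0.3181, 0.0101]
tool_rot: [0.003, 0.062, 0.998, 0.001]
contact_force: [-3.1, 3.2, 15.0]
gripper_width: 0.447
```

Firm floor contact while held. Release.

Request:
jog_arm --plan '[{"x":0,"y":0,"z":0,"wx":0,"wy":0,"wz":0},{"x":0,"y":0,"z":0,"wx":0,"wy":0,"wz":0},{"x":0,"y":0,"z":0,"wx":0,"wy":0,"wz":0},{"x":0,"y":0,"z":0,"wx":0,"wy":0,"wz":0},{"x":0,"y":0,"z":0,"wx":0,"wy":0,"wz":0}]' --hand 0.3

```text
t: 15.92
eef_pos: [0.421, -0.318, 0.0099]
tool_rot: [0.003, 0.062, 0.998, 0.001]
contact_force: [0.7, 0.0, -0.5]
gripper_width: 0.645
```

Request:
jog_arm --plan '[{"x":0,"y":0,"z":-0.1,"wx":0,"wy":0,"wz":0},{"x":0,"y":0,"z":-0.25,"wx":0,"wy":0,"wz":0},{"x":0,"y":0,"z":-0.4,"wx":0,"wy":0,"wz":0},{"x":0,"y":0,"z":-0.55,"wx":0,"wy":0,"wz":0},{"x":0,"y":0,"z":-0.7,"wx":0,"wy":0,"wz":0},{"x":0,"y":0,"z":-0.8,"wx":0,"wy":0,"wz":0},{"x":0,"y":0,"z":-0.8,"wx":0,"wy":0,"wz":0}]'

```text
t: 16.5
eef_pos: [0.4222, -0.3201, 0.1739]
tool_rot: [0.006, 0.063, 0.998, 0.0]
contact_force: [0.7, -0.9, -0.7]
gripper_width: 0.65
```

```bash
python3 b.py w11 | egrep "gauge|^[0-9]"; python3 -c "
from h import *
print([(d['confidence'],atz('wrist',d['location'],.015)) for d in finder.place_of('wrist','gauge_case')])
a=snap('scene');A=cv2.resize(a[130:350,70:350],None,fx=2.3,fy=2.3,interpolation=cv2.INTER_CUBIC)[:,:,::-1]
b=cv2.imread('pics/w11.png');c=cv2.resize(b,(A.shape[1],480));cv2.imwrite('pics/m2.png',cv2.resize(np.vstack([A,c]),(400,600)))"
```

```text
gauge_case 0.92 [259.1 176.6] [ 0.4078 -0.3149  0.082 ]
gauge_tip 0.92 [256.6 258.7] [ 0.4803 -0.326   0.085 ]
16.85 [ 0.4195 -0.318   0.1687] 0.6478390631906495 [-0.9922  0.1245 -0.0028]
[(0.92, array([ 0.4188, -0.3134,  0.015 ]))]
```

View pics/m2.png

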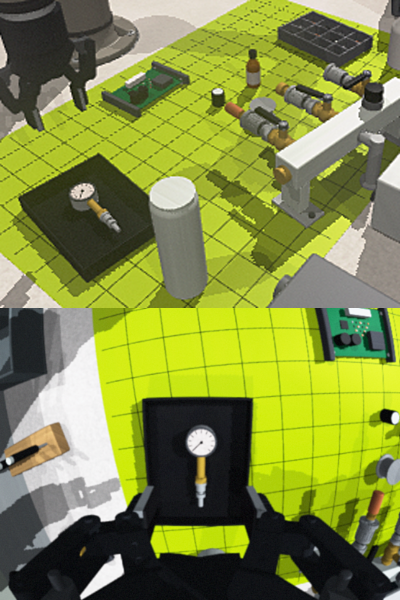

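The gauge lies dial up, well inside the tray. The bystanders are standing and the arm is clear. Handing in.

```bash
python3 -c "
from h import *
print(bot.hand_in())"
```

```text
the job is handed in; nothing more can be done
None
```

The gauge is off the manifold and lying dial up in the tray, and the job is handed in; the arm finished at about 17 s of the 69 s allowed. No verdict was reported.

- **Valve:** I did not need to move it. The gauge's valve lever was already square across the pipe (measured within about 0.04 rad of shut) and the needle stood at zero.
- **Sleeve:** I pushed the rim back with the fingers either side of the stem, at about 11 N. The gauge moved out by about 12 mm, and once I backed off the sleeve looked fully forward in the picture.
- **Placing:** I gripped the case at 40 N, drew it straight out, and lowered it to the tray floor while held. Floor contact read 15–23 N before I released it. It came at about 10 mm tool height, not the 4 mm I expected. The gauge probably drooped a little in the bore, so I gripped it slightly high.

The last pictures show the gauge flat and well clear of the tray walls, with the case at about (0.419, −0.313). The outlets and bystanders in view looked undisturbed.

The camera estimates of the tray's centre and angle differed by about 1 cm and 0.02 rad, so I placed the gauge near the middle to leave room. I took no close picture of the gauge's coupler after drawing the gauge out.

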